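# Hold up a finished housing with the press's ejector lever

### The job

One of the two housings in the bench press is finished: it has the flanged bush standing in it, while the other is still a plain ring. Reach down with closed fingers through the cutout in the green guard in front of the finished one, without touching the guard or the press frame, press that ejector lever all the way down so that the housing rises in its nest, and finish while holding it down, so that a workmate can take the housing out from the back. Touch neither housing, leave the other lever alone and do not disturb the things lying about.

Things in the scene. Friction and masses are not known exactly. Their poses are not given: they have to be found in the camera images.
- press: Bench press bolted to the bench; place and yaw vary. Origin: mid-width, underside of its 360 x 400 mm base; x runs from front (robot side) to back, y to its left. Two nests at x +105, y +65 (left) and -65 mm (right), under a green portal 390 wide, 340 high. From each nest a lever runs forward under the guard to a pad at x -85 mm, same y; pressing a pad lifts what sits in its nest.
- guard: Green sheet-steel guard, axes as press. Level deck, top 95 mm above the bench, 4 thick, x -180 to 34, y -160 to 160 mm, skirts to the base. Two cutouts, one above each pad, 84 mm (x) by 80 (y), edged with a bead 1 mm proud, 50 mm of deck between them. Clear upright screen on its rear edge, 119 mm behind the cutouts' centres, to 186 mm above the bench.
- frame: Fixed frame of the press: nest block, portal uprights (y = +-178 mm), beam, cylinder and ram. Origin and axes as press.
- window_left (a point): Centre of the left cutout, level with the top of the guard deck, above the centre of the left pad.
- window_right (a point): Centre of the right cutout, level with the top of the guard deck, above the centre of the right pad.
- pad_left: Flat steel pad, 36 x 36 x 6 mm, on the end of the left ejector lever; origin at the centre of its top face, 20 mm below the top of the guard deck when released. It goes down 16 mm (and 2 to 3 mm forward) to a stop, against a spring that needs about 3 N at first and 6 N at the bottom, plus about 2 N for the weight of the housing.
- pad_right: The same pad on the right ejector lever.
- lever_left (a joint): Left ejector lever: 0 released, 0.14 rad fully down at its stop (pad 16 mm lower, ejector 10.5 mm higher). A spring returns it when let go.
- lever_right (a joint): Right ejector lever, the same.
- nest_left (a point): Centre of the mouth of the left nest, a round recess of 59 mm diameter, 14 mm deep, 85 mm above the bench.
- nest_right (a point): Centre of the mouth of the right nest, the same.
- bushed_mid (a point): Middle of the finished housing (loose, may be in either nest): steel ring of 56 mm diameter, 24 mm high, with a bronze flanged bush pressed in that stands 14 mm above it (flange 42 mm, collar 32 mm diameter); 38 mm high in all, the point is half-way up.
- plain_mid (a point): Middle of the unfinished housing (loose, in the other nest): plain steel ring of 56 mm diameter, 24 mm high, open bore of 31 mm; the point is half-way up.
- hexkey: Bystander: dark L-shaped hex key, 90 mm long, 8 mm thick, lying on the front strip of the guard deck. Origin under its long leg.
- washer: Bystander: flat steel ring, 38 mm diameter, 6 mm high, on the guard deck behind and between the cutouts. Origin under its centre.
- oiler: Bystander: white bottle, 56 mm diameter, 150 mm high, standing on the bench to the left of the press. Origin under its centre.
- stock: Bystander: open cardboard tray 170 x 120 x 55 mm on the bench to the right of the press. Origin under its centre.
- spare: Bystander: another plain housing ring, 56 mm diameter, 24 mm high, lying in the cardboard tray. Origin under its centre.
- coupling: Bystander: dark stepped steel coupling half, 64 mm diameter, 42 mm high, on the bench to the left of the press, behind the bottle. Origin under its centre.
- bushed: The finished housing itself, origin at the centre of its underside (see bushed_mid); its yaw means nothing.
- plain: The unfinished housing itself, origin at the centre of its underside (see plain_mid); its yaw means nothing.
Things that resemble listed ones, but are neither listed nor needed, are in the scene too. Leave any pink or purple look-alike of the bushed alone.

How it is judged:
At the end, for the whole second after the job is handed in: Fingers press (over 1 N) on the pad in front of the bushed housing; that lever at least 0.12 of 0.14 rad down; the bushed housing 7 mm or more up, upright, within 6 mm of its nest's axis; the other lever released (under 0.03 rad), the plain housing down in its nest (((horizontal distance between bushed_mid and nest_left below 0.006 m and value of joint lever_left above 0.12 rad and contact force between the fingers and pad_left above 1 N and value of joint lever_right below 0.03 rad and horizontal distance between plain_mid and nest_right below 0.006 m) or (horizontal distance between bushed_mid and nest_right below 0.006 m and value of joint lever_right above 0.12 rad and contact force between the fingers and pad_right above 1 N and value of joint lever_left below 0.03 rad and horizontal distance between plain_mid and nest_left below 0.006 m)) and z of bushed_mid in the frame of press between 0.097 and 0.104 m and angle between bushed_mid's own z axis and vertical below 0.12 rad and z of plain_mid in the frame of press below 0.086 m); the arm keeps its last pose, push and grip.
It fails at once if the guard is touched (contact force between any of the fingers, the arm and guard above 0.5 N).
It fails at once if the press frame is touched (contact force between any of the fingers, the arm and frame above 0.5 N).
It fails at once if a housing is touched by the robot, or leaves its nest (contact force between any of the fingers, the arm and bushed above 0.5 N or contact force between any of the fingers, the arm and plain above 0.5 N or z of bushed_mid in the frame of press above 0.112 m or z of plain_mid in the frame of press above 0.105 m).
It fails at once if the lever of the plain housing is pressed ((horizontal distance between bushed_mid and nest_left below 0.03 m and value of joint lever_right above 0.04 rad) or (horizontal distance between bushed_mid and nest_right below 0.03 m and value of joint lever_left above 0.04 rad)).
It fails at once if a bystander is moved by more than 20 mm (distance of any of hexkey, washer, oiler, stock, spare, coupling from where it was at the start of the episode above 0.02 m).
It also fails if it takes over 32 s, if anything falls off the work surface, if the arm or the gripper's body presses on something with over 40 N, if the wrist force passes 120 N, or if a joint passes its speed limit or range.

### The arm

A 6-joint arm with a two-finger parallel gripper is mounted at the origin on the work surface. World frame = base frame: x ahead of the robot, y to its left, z up, the work surface at z = 0. Lengths are in m, angles in rad, forces in N, time in s.
With the tool pointing down it reaches from about 0.375 to 0.975 m from the base axis. Payload 3.8 kg.
Tool frame: the origin (TCP) lies midway between the tips of the shut fingers; the grasp point (between the pads) lies 19 mm behind it (arm.grip_depth is the z of the grasp point in the tool frame, in m); z points along the fingers, y is the direction in which the jaws open and shut (so a half turn about z gives the same grasp; the last joint's range is limited). The gripper opens to 88 mm and grips with 3 to 60 N. Pads are 18 mm wide; open, the fingers measure 123 mm over their backs; the gripper's body (75 mm by 187 mm) begins 45 mm behind the grasp point.
Start: joints at [-1.294, 0.264, 1.604, -0, 1.274, -0.037], TCP at [0.208, -0.642, 0.239] pointing down, gripper open.
Joint ranges: [-2.63, 2.63], [-0.94, 2.18], [0.31, 2.57], [-1.31, 4.45], [0, 2.66], [-2.55, 2.55]. Speed limits (rad/s): [2.57, 2.57, 3.14, 3.14, 3.14, 3.14].

### API

Orientations are given as a unit quaternion [x, y, z, w].
In Python, from workcell import arm gives the robot as it stands. The module is installed in compiled form; this text tells all that it offers.
- The arm moves only by the tool servo_tool, never from a script. Its argument "targets" is a list of rows, each a list of 3 entries, a list of its own where there are three numbers: the shift along the tool's x, y, z in mm, then the turn, a rotation vector about the tool's x, y, z in degrees, then the opening, from -1 (shut) to 1 (fully open), so that 0 is half open. In form: [[[dx, dy, dz], [rx, ry, rz], claw], ...]. A call has 1 to 12 rows; each row is the pose to reach, as a shift and turn from the pose commanded when the call began, along the tool's axes at that moment; what a row does not reach only later rows make up. A row lasts 1/12 s, in which the tool goes at most 41.7 mm and 7.16 degrees, less where a joint would pass 70% of its speed; a pose out of reach is approached as far as the arm can. A call with a gripper value outside its range is refused whole. The fingers move at their own pace and stop on an object; the grip force is fixed at half the most. Time passes only in rows, so rows that repeat a pose let the fingers close. It gives the time, the measured TCP pose, the force and the opening at its end, in the units of the state.
- arm.state(): the state, without advancing time (a new reading comes with each control period).
- arm.snapshot(name): name is "scene" or "top" or "wrist"; returns the picture (384x512x3 uint8, blue, green, red); there is no depth.
- arm.camera_params(name): a dict with "K" (3x3 intrinsics, pixels), "T" (4x4, takes a point from camera to world coordinates). Camera axes: x right, y down, z forward; pixel columns grow to the right and rows downward; lengths in m; the calibration is good to about 2 mm. A picture is of the moment at which its call begins: read the wrist's pose just before it. camera_params takes no time and is no camera call; for the wrist camera it gives the pose at the moment of the call.
- arm.hand_in(): hands the job in, once; it reports no verdict.
The state is a dict: "time": time; "joint_positions": joint angles; "dq": joint speeds; "joint_efforts": joint torques, N m; "eef_pos": TCP position; "eef_rot": TCP orientation; "force": force on the tool from outside, world axes, zero at the start; "moment": the same for the moment, N m; "opening": finger opening in m.
Only numpy, scipy, OpenCV 4.12 (cv2) and the standard library are available. Lean on these libraries where they do the work, as an engineer would, in place of code of your own. Each camera call takes 0.05 s, during which the arm holds its last target. There are 200 camera calls.

## Working session

There is one attempt and no reset: what is moved stays moved. The work goes in short steps, Python scripts to look and compute and a tool call to move; the robot and the scene stay as the last step left them, time stands still between calls to the robot, and variables do not carry over. Pictures are saved under pics/ and viewed, about 8 in all and at most 12, crops included, and the job is handed in when it is done.

Besides the shell and the picture viewer there is one more tool, called after ">>>" by a JSON object that holds its "fn" and its "kwargs". servo_tool: Moves the arm, as the interface text tells. Its arguments: {"type":"object","properties":{"targets":{"type":"array"}},"required":["targets"]}

```bash
mkdir -p pics; python3 - <<'E'
from workcell import arm
import cv2,numpy as np
for n in("scene","top"):
    im=arm.snapshot(n);cv2.imwrite(f"pics/{n}0.png",im)
    p=arm.camera_params(n);print(n,np.round(p["K"],1).tolist(),np.round(p["T"],4).tolist())
s=arm.state();print(s)
E
```

```text
scene [[389.5, 0.0, 254.9], [0.0, 389.5, 191.1], [0.0, 0.0, 1.0]] [[0.2097, -0.9341, 0.2888, 0.3224], [-0.9778, -0.2011, 0.0595, 0.0255], [0.0025, -0.2949, -0.9555, 1.0052], [0.0, 0.0, 0.0, 1.0]]
top [[365.8, 0.0, 251.3], [0.0, 365.8, 193.2], [0.0, 0.0, 1.0]] [[0.0235, -0.9993, 0.0275, 0.575], [-0.9996, -0.0239, -0.014, 0.0817], [0.0146, -0.0272, -0.9995, 1.2232], [0.0, 0.0, 0.0, 1.0]]
{'time': 0.1, 'joint_positions': array([-1.29390834e+00,  2.64684362e-01,  1.60523762e+00,  1.54963598e-05,
        1.27372050e+00, -3.68826609e-02]), 'dq': array([ 0.00010162, -0.00272376, -0.00206073,  0.00061448,  0.00055123,
       -0.00011882]), 'joint_efforts': array([-4.72202919e-04, -5.03619647e+01, -3.58070397e+01,  7.31326011e-02,
        2.32747151e-02, -5.28114265e-05]), 'eef_pos': array([ 0.20817312, -0.6414131 ,  0.23750801]), 'eef_rot': array([ 9.87718555e-01,  1.56240216e-01, -1.15344562e-04, -1.01843249e-03]), 'force': array([-0.20448733, -0.00178394,  0.278033  ]), 'moment': array([0.03522424, 0.03209212, 0.01283569]), 'opening': 0.08807908294764999}
```

View pics/scene0.png

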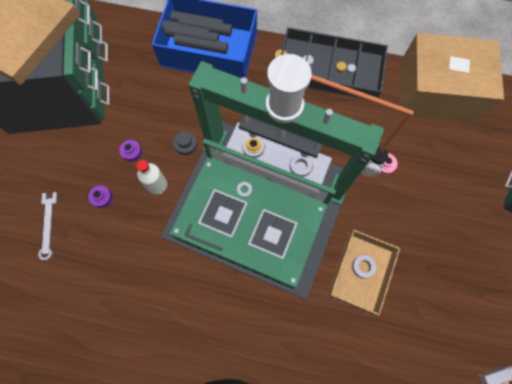

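View pics/top0.png

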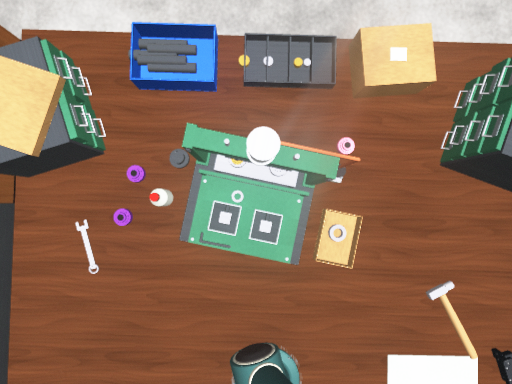

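The bushed (bronze) housing is in the left nest (scene about 254,146) and the plain ring is on the right (301,164). I'll enlarge the cutouts next to get pixel positions.

```bash
python3 - <<'E'
import cv2,numpy as np
a=cv2.imread("pics/scene0.png")[175:295,160:350]; b=cv2.imread("pics/top0.png")[165:270,175:320]
a=cv2.resize(a,None,fx=4,fy=4,interpolation=cv2.INTER_CUBIC);b=cv2.resize(b,None,fx=5,fy=5,interpolation=cv2.INTER_CUBIC)
cv2.imwrite("pics/sc1.png",a);cv2.imwrite("pics/tc1.png",b)
E
```

```text
(no output)
```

View pics/sc1.png

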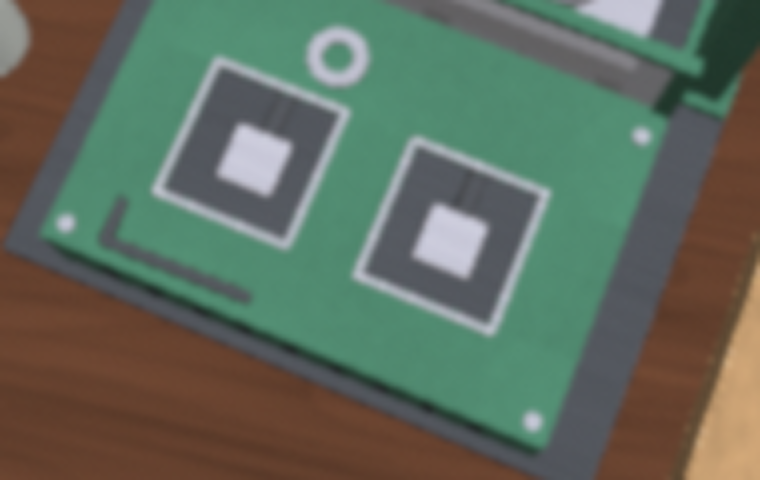

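View pics/tc1.png

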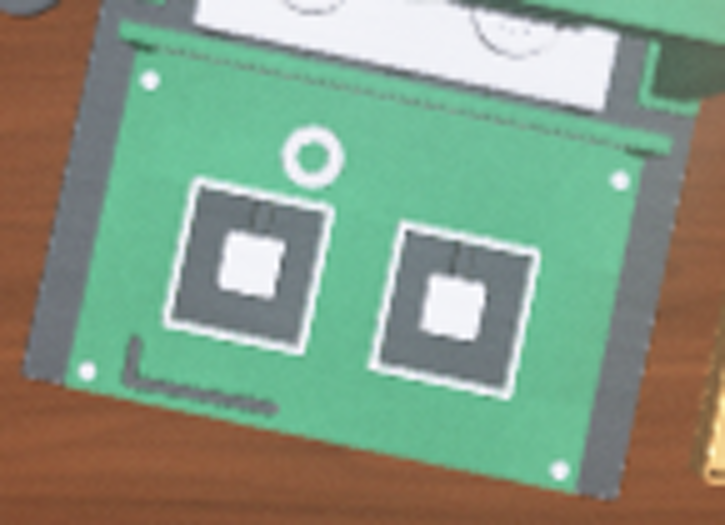

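```bash
cat >h.py <<'E'
from workcell import arm
import numpy as np
from scipy.optimize import least_squares
from scipy.spatial.transform import Rotation as R
def proj(n,P):
    p=arm.camera_params(n);T=np.linalg.inv(p["T"]);q=P@T[:3,:3].T+T[:3,3];q=q@p["K"].T;return q[:,:2]/q[:,2:]
def ray(n,u,v,z):
    p=arm.camera_params(n);d=p["T"][:3,:3]@np.linalg.inv(p["K"])@[u,v,1];o=p["T"][:3,3];return o+d*(z-o[2])/d[2]
def corners(b):
    return np.array([[-85+sx*(42+b),s*65+sy*(40+b),96] for s in(1,-1) for sx,sy in((1,1),(1,-1),(-1,-1),(-1,1))])/1e3
def place(P,v): c,s=np.cos(v[2]),np.sin(v[2]);return P@np.array([[c,s,0],[-s,c,0],[0,0,1]])+[v[0],v[1],0]
E
python3 - <<'E'
from h import *
S=np.array([(220,60),(348,109),(289,247),(155,192),(416,140),(549,191),(492,333),(357,276)])
Tt=np.array([(197,182),(331,208),(303,352),(166,326),(402,225),(538,251),(510,396),(372,368)])
S=(S+.5)/4-.5+[160,175];Tt=(Tt+.5)/5-.5+[175,165]
obs={"scene":S,"top":Tt}
def res(v,ns): return np.concatenate([(proj(n,place(corners(1.5),v))-obs[n]).ravel() for n in ns])
for ns in(["scene"],["top"],["scene","top"]):
    r=least_squares(res,[.6,.05,-.2],args=(ns,));v=r.x
    print(ns,np.round(v,4),"rms px",np.sqrt(np.mean(r.fun**2)).round(2))
    print(" winL",place(np.array([[-.085,.065,.095]]),v).round(4))
w=place(np.array([[-.085,.065,.075]]),v)[0]
for n,(x,y),k,o in(("scene",(255,159),4,(160,175)),("top",(251,265),5,(175,165))):
    print("padL",n,ray(n,(x+.5)/k-.5+o[0],(y+.5)/k-.5+o[1],.075).round(4))
c,s=np.cos(v[2]),np.sin(v[2])
for nm,q in(("bottle top",ray("top",155,198,.15)),("hexkey",ray("top",215,242,.1))):
    d=q[:2]-v[:2];print(nm,q.round(3),"press xy",[round(c*d[0]+s*d[1],3),round(-s*d[0]+c*d[1],3)])
st=arm.state();Rm=R.from_quat(st["eef_rot"]);print("tool axes cols",Rm.as_matrix().round(3).tolist(),"yaw tool y",np.degrees(np.arctan2(*Rm.as_matrix()[[1,0],1])))
E
```

```text
['scene'] [ 0.6     0.0665 -0.1852] rms px 0.67
 winL [[0.5285 0.1461 0.095 ]]
['top'] [ 0.5998  0.0678 -0.178 ] rms px 0.49
 winL [[0.5277 0.1468 0.095 ]]
['scene', 'top'] [ 0.5999  0.067  -0.1825] rms px 0.6
 winL [[0.5282 0.1463 0.095 ]]
padL scene [0.5288 0.1464 0.075 ]
padL top [0.5282 0.1467 0.075 ]
bottle top [0.584 0.348 0.15 ] press xy [np.float64(-0.067), np.float64(0.273)]
hexkey [0.454 0.173 0.1  ] press xy [np.float64(-0.163), np.float64(0.078)]
tool axes cols [[0.951, 0.309, -0.001], [0.309, -0.951, 0.002], [0.0, -0.002, -1.0]] yaw tool y -72.02252156187802
```

>>> {"fn": "servo_tool", "kwargs": {"targets": [[[23, -27, -30], [0, 0, 3], -1], [[46, -54, -60], [0, 0, 6], -1], [[69, -81, -60], [0, 0, 9], -1], [[92, -108, -60], [0, 0, 12], -1], [[115, -135, -60], [0, 0, 15], -1], [[138, -162, -60], [0, 0, 18], -1], [[161, -189, -60], [0, 0, 21], -1], [[184, -216, -60], [0, 0, 24], -1], [[207, -243, -60], [0, 0, 26], -1], [[230, -270, -60], [0, 0, 28], -1], [[253, -297, -60], [0, 0, 28], -1], [[274, -325, -60], [0, 0, 28], -1]]}}

```text
time: 1.1
eef_pos: [0.3688, -0.2465, 0.2983]
eef_rot: [0.996, -0.088, -0.0, -0.0]
force: [0.3, 0.7, 0.7]
opening: 0.0102
```

```bash
cat >>h.py <<'E'
def todo(t,yaw=-0.1825-np.pi/2):
    s=arm.state();Rm=R.from_quat(s["eef_rot"]);g=R.from_matrix(np.array([[np.cos(yaw+np.pi/2),np.cos(yaw),0],[np.sin(yaw+np.pi/2),np.sin(yaw),0],[0,0,-1]]))
    print("t",round(s["time"],2),"tcp",s["eef_pos"].round(4),"q",s["joint_positions"].round(2),"open",round(s["opening"],4),"F",s["force"].round(2))
    print("shift mm",(Rm.inv().apply(np.array(t)-s["eef_pos"])*1e3).round(1),"turn",np.degrees((Rm.inv()*g).as_rotvec()).round(2))
E
python3 -c "
from h import *
todo([.5285,.1465,.3])"
```

```text
t 1.1 tcp [ 0.3688 -0.2465  0.2983] q [-0.65 -0.22  1.99  0.    1.37  1.1 ] open 0.0102 F [0.29 0.71 0.65]
shift mm [  88.7 -414.9   -1.6] turn [-0.02  0.01  0.41]
```

>>> {"fn": "servo_tool", "kwargs": {"targets": [[[7, -35, 0], [0, 0, 0], -1], [[15, -70, 0], [0, 0, 0], -1], [[22, -105, 0], [0, 0, 0], -1], [[30, -140, 0], [0, 0, 0], -1], [[37, -175, 0], [0, 0, 0], -1], [[45, -210, 0], [0, 0, 0], -1], [[52, -245, 0], [0, 0, 0], -1], [[60, -280, 0], [0, 0, 0], -1], [[67, -315, 0], [0, 0, 0], -1], [[75, -350, 0], [0, 0, 0], -1], [[82, -385, 0], [0, 0, 0], -1], [[88, -412, 0], [0, 0, 0], -1]]}}

```text
time: 2.1
eef_pos: [0.5271, 0.1447, 0.2981]
eef_rot: [0.996, -0.087, -0.0, -0.0]
force: [-0.4, -0.5, 0.2]
opening: 0.0004
```

```bash
python3 -c "
from h import *
todo([.5285,.1465,.2])"
```

```text
t 2.1 tcp [0.5271 0.1447 0.2981] q [ 0.22 -0.01  1.8   0.    1.35  1.97] open 0.0004 F [-0.41 -0.53  0.21]
shift mm [ 1.1 -2.  98.1] turn [-0.02  0.05  0.51]
```

>>> {"fn": "servo_tool", "kwargs": {"targets": [[[1, -2, 30], [0, 0, 0], -1], [[1, -2, 60], [0, 0, 0], -1], [[1, -2, 90], [0, 0, 0], -1], [[1, -2, 120], [0, 0, 0], -1], [[1, -2, 145], [0, 0, 0], -1], [[1, -2, 165], [0, 0, 0], -1], [[1, -2, 165], [0, 0, 0], -1], [[1, -2, 165], [0, 0, 0], -1]]}}

```text
time: 2.77
eef_pos: [0.5269, 0.1436, 0.1322]
eef_rot: [0.996, -0.087, -0.002, 0.001]
force: [0.0, 1.0, 0.5]
opening: 0.0003
```

```bash
python3 - <<'E'
from h import *
import cv2
todo([.5285,.1465,.075])
w=arm.snapshot("wrist");s=arm.snapshot("scene")[140:300,150:350]
s=cv2.resize(s,(480,384),interpolation=cv2.INTER_CUBIC)
cv2.imwrite("pics/c2.png",cv2.resize(np.vstack([w]),(512,384)));cv2.imwrite("pics/s2.png",s)
E
```

```text
t 2.77 tcp [0.5269 0.1436 0.1322] q [0.22 0.12 1.99 0.   1.04 1.97] open 0.0003 F [0.04 0.95 0.46]
shift mm [ 1.3 -3.3 57.2] turn [0.09 0.21 0.44]
```

View pics/c2.png

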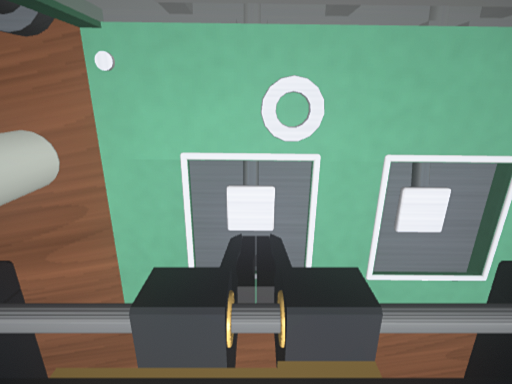

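View pics/s2.png

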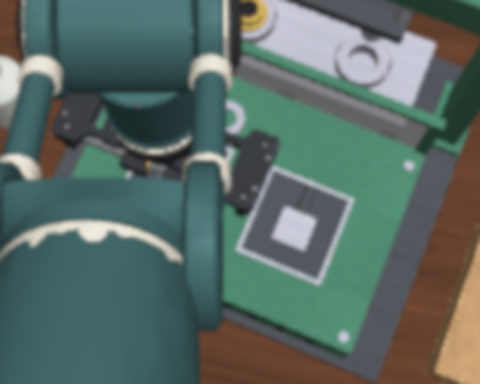

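The wrist view shows the shut fingertips at about (257,240), above the left pad (corners 227-274, 187-230). The hand is clear of everything. I'll check the pad position in this picture.

```bash
python3 - <<'E'
from h import *
todo([.5285,.1465,.085])
print("pad",ray("wrist",250.5,208.5,.075).round(4))
for u,v in((185,156),(319,156)): print("bead back",ray("wrist",u,v,.096).round(4))
print("expected",place(corners(1.5),[.5999,.067,-.1825])[:2].round(4))
E
```

```text
t 2.87 tcp [0.5293 0.1441 0.1351] q [0.22 0.11 1.98 0.   1.04 1.97] open 0.0005 F [-0.28  0.55  0.53]
shift mm [-1.3 -2.2 50.1] turn [-0.05 -0.1   0.43]
pad [0.5313 0.1475 0.075 ]
bead back [0.5825 0.1807 0.096 ]
bead back [0.5675 0.0956 0.096 ]
expected [[0.5784 0.1793 0.096 ]
 [0.5634 0.0976 0.096 ]]
```

>>> {"fn": "servo_tool", "kwargs": {"targets": [[[0, -3, 5], [0, 0, 0], -1], [[0, -3, 15], [0, 0, 0], -1], [[0, -3, 25], [0, 0, 0], -1], [[0, -3, 35], [0, 0, 0], -1], [[0, -3, 45], [0, 0, 0], -1], [[0, -3, 52], [0, 0, 0], -1], [[0, -3, 52], [0, 0, 0], -1], [[0, -3, 52], [0, 0, 0], -1]]}}

```text
time: 3.53
eef_pos: [0.5281, 0.1466, 0.0806]
eef_rot: [0.996, -0.087, -0.001, 0.0]
force: [-0.0, -0.0, -0.6]
opening: 0.0001
```

```bash
python3 - <<'E'
from h import *
todo([.5295,.147,.059])
E
```

```text
t 3.53 tcp [0.5281 0.1466 0.0806] q [0.23 0.18 2.02 0.   0.94 1.97] open 0.0001 F [-0.03 -0.03 -0.61]
shift mm [ 1.3 -0.6 21.6] turn [0.05 0.11 0.43]
```

>>> {"fn": "servo_tool", "kwargs": {"targets": [[[0, 0, 1], [0, 0, 0], -1], [[0, 0, 2], [0, 0, 0], -1], [[0, 0, 3], [0, 0, 0], -1], [[0, 0, 4], [0, 0, 0], -1], [[0, 0, 5], [0, 0, 0], -1], [[0, 0, 6], [0, 0, 0], -1], [[0, 0, 7], [0, 0, 0], -1], [[0, 0, 8], [0, 0, 0], -1], [[0, 0, 9], [0, 0, 0], -1], [[0, 0, 10], [0, 0, 0], -1], [[0, 0, 10], [0, 0, 0], -1], [[0, 0, 10], [0, 0, 0], -1]]}}

```text
time: 4.53
eef_pos: [0.5284, 0.147, 0.0722]
eef_rot: [0.996, -0.087, -0.0, -0.0]
force: [-4.2, 0.2, 6.9]
opening: 0.0005
```

>>> {"fn": "servo_tool", "kwargs": {"targets": [[[0, 0, 1], [0, 0, 0], -1], [[0, 0, 2], [0, 0, 0], -1], [[0, 0, 3], [0, 0, 0], -1], [[0, 0, 4], [0, 0, 0], -1], [[0, 0, 5], [0, 0, 0], -1], [[0, 0, 6], [0, 0, 0], -1], [[0, 0, 7], [0, 0, 0], -1], [[0, 0, 7], [0, 0, 0], -1]]}}

```text
time: 5.2
eef_pos: [0.5276, 0.1471, 0.065]
eef_rot: [0.996, -0.087, -0.001, -0.0]
force: [-5.8, 0.7, 7.4]
opening: 0.0004
```

>>> {"fn": "servo_tool", "kwargs": {"targets": [[[-1, 0, 1], [0, 0, 0], -1], [[-2, 0, 2], [0, 0, 0], -1], [[-2, 0, 3], [0, 0, 0], -1], [[-2, 0, 4], [0, 0, 0], -1], [[-2, 0, 5], [0, 0, 0], -1], [[-2, 0, 6], [0, 0, 0], -1], [[-2, 0, 6], [0, 0, 0], -1], [[-2, 0, 6], [0, 0, 0], -1]]}}

```text
time: 5.87
eef_pos: [0.5271, 0.1473, 0.06]
eef_rot: [0.996, -0.087, 0.0, -0.0]
force: [-3.8, -1.1, 9.7]
opening: 0.0004
```

>>> {"fn": "servo_tool", "kwargs": {"targets": [[[0, 0, 1], [0, 0, 0], -1], [[0, 0, 2], [0, 0, 0], -1], [[0, 0, 3], [0, 0, 0], -1], [[0, 0, 3], [0, 0, 0], -1], [[0, 0, 3], [0, 0, 0], -1], [[0, 0, 3], [0, 0, 0], -1]]}}

```text
time: 6.37
eef_pos: [0.5271, 0.1473, 0.0592]
eef_rot: [0.996, -0.087, -0.0, 0.0]
force: [-10.1, -0.8, 23.6]
opening: 0.0008
```

The force jumped from 10 N to 24 N while the tip barely moved, so the lever is at its stop. I'll check that the housing has risen.

```bash
python3 - <<'E'
from h import *
import cv2
todo([.5295,.147,.059])
w=arm.snapshot("wrist");s=arm.snapshot("scene")[120:190,220:330];o=cv2.imread("pics/scene0.png")[120:190,220:330]
f=lambda i:cv2.resize(i,(400,255),interpolation=cv2.INTER_CUBIC)
cv2.imwrite("pics/f.png",np.vstack([np.hstack([f(o),f(s)]),np.hstack([cv2.resize(w,(440,330)),np.zeros((330,360,3),np.uint8)])]))
todo([.5295,.147,.059])
E
```

```text
t 6.37 tcp [0.5271 0.1473 0.0592] q [ 0.23  0.21  2.04 -0.    0.9   1.97] open 0.0008 F [-10.08  -0.85  23.62]
shift mm [ 2.4 -0.1  0.2] turn [0.   0.   0.44]
t 6.47 tcp [0.5271 0.1473 0.0592] q [ 0.23  0.21  2.04 -0.    0.9   1.97] open 0.0002 F [-11.22  -2.31  24.35]
shift mm [ 2.4 -0.1  0.2] turn [ 0.   -0.    0.44]
```

View pics/f.png

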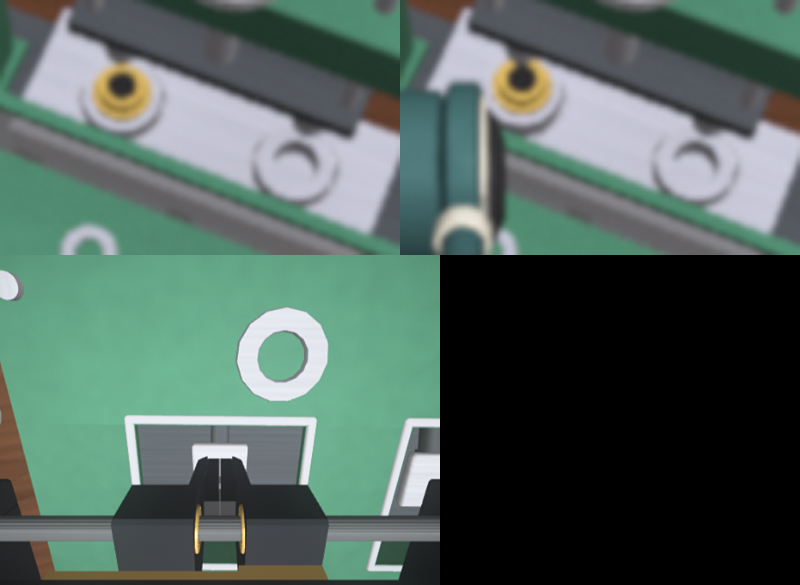

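The bushed housing has risen by about 3 scene pixels, which is roughly the 10 mm expected. The plain ring hasn't moved, and the fingers sit on the left pad clear of the bead.

```bash
python3 -c "
from workcell import arm
print(arm.hand_in())"
```

```text
the job is handed in; nothing more can be done
None
```

I pressed the left ejector lever, in front of the housing with the bronze bush, down to its stop and handed the job in with the closed fingers still holding it. The hand-in reported no verdict.

- **Lever at its stop:** The fingertips ended at z = 0.059 m, 16 mm below where the pad starts. The upward force rose from 10 N to 24 N with almost no further movement.
- **Housings:** In the last scene picture the bushed housing had risen by about 3 pixels, roughly the 10 mm expected. The plain ring looked unchanged.
- **Clearance:** In the last wrist picture the fingers sat on the left pad, clear of the cutout's edge. The washer was in place; I did not check the other bystanders again.
- **Disagreements:** The wrist camera put the pad 2–3 mm further back than the other two cameras did, so I aimed between them. A sideways force of 10–11 N towards the robot remained at the end. I took it to be pad friction and did not check it further.

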